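# Stage blank mugs for the press in order of height

## Robot

A 6-joint arm with a two-finger parallel gripper is mounted at the origin on the work surface. World frame = base frame: x ahead of the robot, y to its left, z up, the work surface at z = 0. Lengths are in m, angles in rad, forces in N, time in s.
With the tool pointing down it reaches from about 0.275 to 0.975 m from the base axis. Payload 8.4 kg.
Tool frame: the origin (TCP) lies between the finger pads; the fingertips stand 25 mm ahead of it and the grasp point (between the pads) lies 6 mm ahead of it (manip.tcp_to_tips is the distance from the TCP to the fingertips, in m); z points along the fingers, y is the line along which they close (so a half turn about z gives the same grasp; the last joint's range is limited). The gripper opens to 92 mm and grips with 3 to 60 N. Pads are 20 mm wide; open, the fingers measure 128 mm over their backs; the gripper's body (75 mm by 189 mm) begins 69 mm behind the grasp point.
Start: joints at [-1.289, 0.353, 1.633, -0, 1.155, -0.002], TCP at [0.175, -0.6, 0.24] pointing down, gripper open.
Joint ranges: [-2.63, 2.63], [-0.92, 2.1], [0.06, 2.66], [-1.3, 4.44], [0, 2.69], [-3.02, 3.02]. Speed limits (rad/s): [2.22, 2.22, 2.79, 3.14, 3.14, 3.14].

## Interface

Orientations are given as a unit quaternion [w, x, y, z].
In Python, from plant import telemetry, get_image, get_calibration, manip, models gives the robot as it stands.
- The arm moves only by the tool apply_moves, never from a script. Its argument "moves" is a list of rows, each an object of numbers: "x", "y", "z": the shift along the tool's x, y, z in m; "wx", "wy", "wz": the turn, a rotation vector about the tool's x, y, z in degrees; "hand": the opening in per cent of the stroke, from 0 (shut) to 100 (fully open). A call has 1 to 12 rows; each row is the pose to reach, as a shift and turn from the pose commanded when the call began, along the tool's axes at that moment; what a row does not reach only later rows make up. A row lasts 1/8 s, in which the tool goes at most 62.5 mm and 10.7 degrees, less where a joint would pass 70% of its speed; a pose out of reach is approached as far as the arm can. A call with a gripper value outside its range is refused whole. The fingers move at their own pace and stop on an object; "grip_force" is the grip in N (left out, the last holds). Time passes only in rows, so rows that repeat a pose let the fingers close. It gives the time, the measured TCP pose, the force, the opening and the grip force at its end, in the units of the state.
- telemetry.read_state(): the state, without advancing time (a new reading comes with each control period).
- get_image(name): name is "side" or "top" or "wrist"; returns the picture (384x512x3 uint8, red, green, blue); there is no depth.
- get_calibration(name): a dict with "mtx" (3x3 intrinsics, pixels), "cam_to_world" (4x4, takes a point from camera to world coordinates); the wrist camera has in their place "T_tool_cam" (4x4, takes a point from camera to tool coordinates, whose origin is the TCP and whose axes are the flange's). Camera axes: x right, y down, z forward; pixel columns grow to the right and rows downward; lengths in m; the calibration is good to about 2 mm. The wrist camera is an equidistant fisheye: a pixel r from the principal point sees the ray r / f radians off the axis. A picture is of the moment at which its call begins: read the wrist's pose just before it. get_calibration takes no time and is no camera call.
- manip.finish_job(): hands the job in; it is judged then, once.
Trained networks look in the newest picture that a camera, given by its name, has taken for a name from the list of things; names that differ only in an ending like _2 or _b are one class to them, and where a whole thing is asked for, a point or a joint stands for the part that bears it (a point fixed in the world has none). Each returns a list of dicts, best first, with "confidence" (0 to 1); they miss things now and then, are a little off and sometimes report something else, mostly with a low value. They report only what shows in the picture. A call takes as long as a camera call. They do not tell look-alikes from the thing itself.
- models.recognise(camera, label): "extent" ([left, top, width, height] in pixels, round what is visible of it).
- models.regions_of(camera, label): "pixels" (384x512 bool, what is visible of it) and "extent" ([left, top, width, height] in pixels, round what is visible of it).
- models.tip_of(camera, label): "point" ([column, row] in pixels: a listed point, or the origin of a listed thing).
The state is a dict: "time_s": time; "q": joint angles; "qd": joint speeds; "effort": joint torques, N m; "tcp_pos": TCP position; "eef_rot": TCP orientation; "ft_force": force on the tool from outside, world axes, zero at the start; "moment": the same for the moment, N m; "grip_width": finger opening in m; "grasp_force": force on a finger pad.
Only numpy, scipy, OpenCV 4.12 (cv2) and the standard library are available. Lean on these libraries where they do the work, as an engineer would, in place of code of your own. Each camera call takes 0.05 s, during which the arm holds its last target. There are 200 camera calls.

## Task

Line the four blank white mugs up on the row of black coasters in order of height, one upright in the middle of each coaster: the shortest on the coaster nearest the mug press, the tallest on the one farthest from it. Set each mug down rather than dropping it, do not knock any over, and leave the brown bottle standing where it is; which way the handles point does not matter.

Things in the scene. Friction and masses are not known exactly. Their poses are not given: they have to be found in the camera images.
- mug_1: The shortest of four plain white ceramic mugs: straight round wall 4 mm thick, open top, 51 mm outside diameter, 56 mm tall, about 0.13 kg; stands upright on the bench. Origin: centre of its underside; z up; the handle loop sticks out along its own +y (at most 36 mm beyond the wall), so the wall is clear to grip across its own x. At the start the handle points roughly towards the robot (within 45 degrees).
- mug_2: The second shortest of four plain white ceramic mugs: straight round wall 4 mm thick, open top, 56 mm outside diameter, 70 mm tall, about 0.17 kg; stands upright on the bench. Origin: centre of its underside; z up; the handle loop sticks out along its own +y (at most 36 mm beyond the wall), so the wall is clear to grip across its own x. At the start the handle points roughly towards the robot (within 45 degrees).
- mug_3: The second tallest of four plain white ceramic mugs: straight round wall 4 mm thick, open top, 61 mm outside diameter, 84 mm tall, about 0.22 kg; stands upright on the bench. Origin: centre of its underside; z up; the handle loop sticks out along its own +y (at most 36 mm beyond the wall), so the wall is clear to grip across its own x. At the start the handle points roughly towards the robot (within 45 degrees).
- mug_4: The tallest of four plain white ceramic mugs: straight round wall 4 mm thick, open top, 66 mm outside diameter, 98 mm tall, about 0.28 kg; stands upright on the bench. Origin: centre of its underside; z up; the handle loop sticks out along its own +y (at most 36 mm beyond the wall), so the wall is clear to grip across its own x. At the start the handle points roughly towards the robot (within 45 degrees).
- pad_a: One of four identical fixed black round coasters, 86 mm in diameter and 4 mm thick, in a straight row, centres 115 mm apart, on a 6 mm thick bare aluminium board. Origin: centre of its underside; its top, where a mug stands, is 4 mm higher (10 mm above the bench). The letter says nothing about its place in the row.
- pad_b: One of four identical fixed black round coasters, 86 mm in diameter and 4 mm thick, in a straight row, centres 115 mm apart, on a 6 mm thick bare aluminium board. Origin: centre of its underside; its top, where a mug stands, is 4 mm higher (10 mm above the bench). The letter says nothing about its place in the row.
- pad_c: One of four identical fixed black round coasters, 86 mm in diameter and 4 mm thick, in a straight row, centres 115 mm apart, on a 6 mm thick bare aluminium board. Origin: centre of its underside; its top, where a mug stands, is 4 mm higher (10 mm above the bench). The letter says nothing about its place in the row.
- pad_d: One of four identical fixed black round coasters, 86 mm in diameter and 4 mm thick, in a straight row, centres 115 mm apart, on a 6 mm thick bare aluminium board. Origin: centre of its underside; its top, where a mug stands, is 4 mm higher (10 mm above the bench). The letter says nothing about its place in the row.
- mug_press: Fixed black mug press, 200 x 200 mm, 180 mm high, with an open blue-and-orange heating band and a control box; it stands beyond one end of the row of coasters (which end varies; a low red slab is at the other), its origin about 233 mm from the nearest coaster. Origin: middle of its front edge (facing the robot), at bench level; the press reaches 200 mm along its own +x; its y runs parallel to the row.
- bottle: Bystander: a closed amber glass bottle with black cap, 44 mm in diameter, 98 mm tall, standing upright among the mugs. Origin: centre of its underside. To be left standing where it is.
Not all that is in view belongs to the job. Leave any blue or yellow look-alike of the mug_1 alone. What is shaped like the mug_2 but red is not meant.

How it is judged:
By the outcome, as a careful person would: the job done as asked, in the order asked, and still so for the second after the job is handed in, with the robot touching nothing.
It also fails if it takes over 128 s, if anything falls off the work surface, if the arm or the gripper's body presses on something with over 40 N, if the wrist force passes 120 N, or if a joint passes its speed limit or range.

## Working session

There is one attempt and no reset: what is moved stays moved. The work goes in short steps, Python scripts to look and compute and a tool call to move; the robot and the scene stay as the last step left them, time stands still between calls to the robot, and variables do not carry over. Pictures are saved under pics/ and viewed, at most 14 in all, crops included, and the job is handed in when it is done.

Besides the shell and the picture viewer there is one more tool, called after "Request:" in YAML: its name, and indented under it one key for each argument. apply_moves: Moves the arm, as the interface text tells. Its arguments: {"type":"object","properties":{"moves":{"type":"array"},"grip_force":{"type":"number"}},"required":["moves"]}

```bash
mkdir -p pics; ls
python3 - <<'E'
from plant import telemetry, get_image, get_calibration, manip, models
import cv2,numpy as np
s=telemetry.read_state();print(s)
for c in ("top","side"):
    cv2.imwrite(f"pics/{c}0.png",get_image(c)[:,:,::-1])
    k=get_calibration(c);print(c,k["mtx"],k["cam_to_world"])
    for l in ("mug_1","pad_a","mug_press","bottle"):
        for d in models.recognise(c,l): print(l,np.round(d["extent"]),round(d["confidence"],2))
print(get_calibration("wrist"))
E
```

```text
pics
{'time_s': 0.0, 'q': array([-1.28941477e+00,  3.53670328e-01,  1.63412501e+00, -4.91871552e-05,
        1.15522916e+00, -2.37957247e-03]), 'qd': array([-5.31288095e-04,  1.42422538e-03,  2.27866341e-03, -9.76687089e-04,
       -6.64259254e-04, -6.43015526e-05]), 'effort': array([-1.66450365e-03, -5.93847620e+01, -3.34222984e+01,  6.97577256e-02,
        2.35143449e-02, -1.24469038e-04]), 'tcp_pos': array([ 0.17484743, -0.59955461,  0.23885374]), 'eef_rot': array([-7.05837345e-04,  9.89950165e-01,  1.41414840e-01, -1.21822645e-04]), 'ft_force': array([-0.87982538, -0.27497481,  0.39510031]), 'moment': array([-0.03049698, -0.03141853,  0.06734616]), 'grasp_force': 0.0, 'grip_width': 0.09228693746155038}
top [[384.77873047   0.         251.6044585 ]
 [  0.         384.77873047 187.78648836]
 [  0.           0.           1.        ]] [[ 0.02431741 -0.99601193  0.08584235  0.35659492]
 [-0.99967751 -0.02485542 -0.0052041   0.0169038 ]
 [ 0.00731699 -0.08568811 -0.99629514  1.12127991]
 [ 0.          0.          0.          1.        ]]
mug_1 [127. 167.  32.  34.] 0.86
mug_1 [239. 178
[... 1108 characters left out ...]
4.] 0.79
pad_a [159. 220.  32.  18.] 0.72
mug_press [185.  89.  64.  60.] 0.8
mug_press [199. 162.  25.  13.] 0.44
bottle [253. 149.   9.  31.] 0.77
bottle [226. 210.  30.  30.] 0.7
{'mtx': array([[297.31863964,   0.        , 257.18067562],
       [  0.        , 297.31863964, 190.49980745],
       [  0.        ,   0.        ,   1.        ]]), 'T_tool_cam': array([[-2.00086961e-04, -9.58280983e-01, -2.85827775e-01,
         8.20715810e-02],
       [ 9.99999825e-01, -3.51064373e-04,  4.76970396e-04,
         6.06713695e-04],
       [-5.57415608e-04, -2.85827629e-01,  9.58280886e-01,
        -1.45017897e-01],
       [ 0.00000000e+00,  0.00000000e+00,  0.00000000e+00,
         1.00000000e+00]])}
```

Run:
```python
import cv2
a=cv2.imread("pics/top0.png")[40:300,80:440]
cv2.imwrite("pics/top0c.png",cv2.resize(a,None,fx=2.2,fy=2.2,interpolation=cv2.INTER_CUBIC))
a=cv2.imread("pics/side0.png")[80:330,120:360]
cv2.imwrite("pics/side0c.png",cv2.resize(a,None,fx=2.4,fy=2.4,interpolation=cv2.INTER_CUBIC))
```

```text
(no output)
```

View pics/top0c.png

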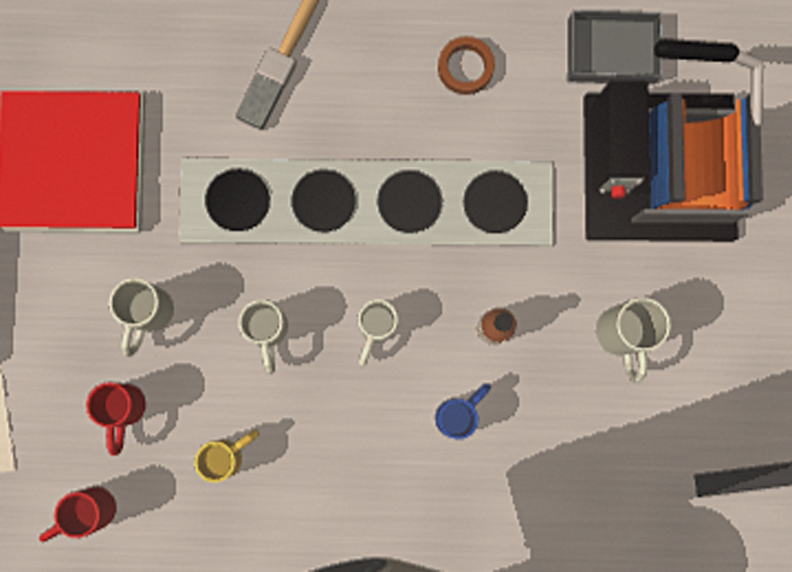

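View pics/side0c.png

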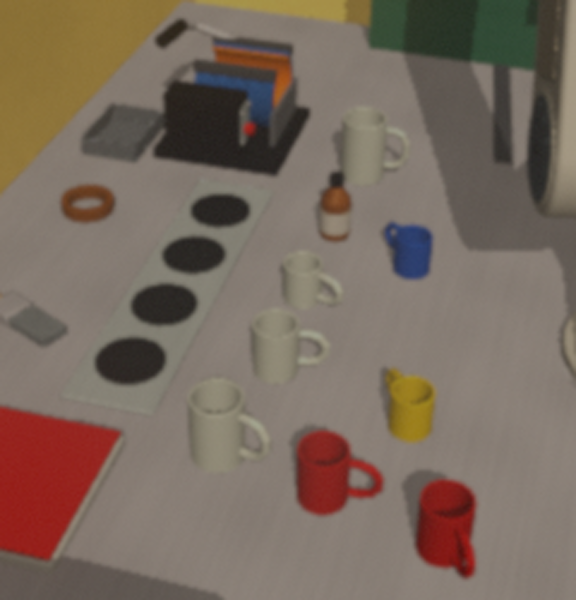

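The four white mugs have rims at top-image pixels of about (142,178), (199,187), (252,186) and (372,188). The coasters are at row 131, and the press is on the right (-y). The left and right mugs are the two large ones, so I need to measure which of them is taller.

```bash
cat > h.py <<'E'
from plant import telemetry, get_image, get_calibration, manip, models
import numpy as np, cv2
from scipy.spatial.transform import Rotation as R
def tool():
    s=telemetry.read_state(); q=s["eef_rot"]; T=np.eye(4)
    T[:3,:3]=R.from_quat([q[1],q[2],q[3],q[0]]).as_matrix(); T[:3,3]=s["tcp_pos"]; return T
def cam(c,T=None):
    k=get_calibration(c)
    return k["mtx"], ((tool() if T is None else T)@k["T_tool_cam"] if c=="wrist" else k["cam_to_world"])
def back(c,uv,z,T=None):
    m,C=cam(c,T); p=(np.array(uv,float)-m[:2,2])/m[0,0]
    if c=="wrist":
        r=np.hypot(*p); d=np.array([*(p/r*np.sin(r)),np.cos(r)])
    else: d=np.array([*p,1.])
    d=C[:3,:3]@d; return C[:3,3]+d*(z-C[2,3])/d[2]
def proj(c,P,T=None):
    m,C=cam(c,T); X=(np.atleast_2d(P)-C[:3,3])@C[:3,:3]
    if c=="wrist":
        r=np.hypot(X[:,0],X[:,1]); t=np.arctan2(r,X[:,2]); n=X[:,:2]/r[:,None]*t[:,None]
    else: n=X[:,:2]/X[:,2:]
    return n*m[0,0]+m[:2,2]
H=[.056,.070,.084,.098]; D=[.051,.056,.061,.066]
def ring(x,y,z,d,n=60):
    a=np.linspace(0,2*np.pi,n); return np.c_[x+d/2*np.cos(a),y+d/2*np.sin(a),0*a+z]
def move(xy,z=None,yaw=None,T=None):
    """shift in tool axes to world xy,z ; wz to bring tool x to heading yaw (deg)"""
    T=tool() if T is None else T
    d=np.array([*xy,T[2,3] if z is None else z])-T[:3,3]
    h=np.degrees(np.arctan2(T[1,0],T[0,0]))
    return np.round(T[:3,:3].T@d,4), (None if yaw is None else round(h-yaw,1))
E
python3 - <<'E'
from h import *
for p in [(237,200),(324,200),(409.5,200.5),(495.5,201.5)]:
    print("pad",back("top",(p[0]/2.2+80,p[1]/2.2+40),.01).round(3))
im=cv2.imread("pics/side0.png").copy(); it=cv2.imread("pics/top0.png").copy()
for n,p,hs in [("L",(136,303),(2,3)),("m2",(262,323),(1,)),("m1",(378,320),(0,)),("R",(642,325),(2,3))]:
  for i in hs:
    P=back("top",(p[0]/2.2+80,p[1]/2.2+40),H[i]); print(n,i+1,P.round(3))
    col=[(0,0,255),(0,160,0),(255,0,0),(255,0,255)][i]
    for z in (0,H[i]):
        for I,c,o,f in((im,"side",(120,80),2.4),(it,"top",(80,40),2.2)):pass
    np.save(f"pics/{n}{i}.npy",P)
def draw(src,c,o,s,f,out):
    a=cv2.imread(src)[o[1]:o[1]+s[1],o[0]:o[0]+s[0]]; a=cv2.resize(a,None,fx=f,fy=f,interpolation=cv2.INTER_CUBIC)
    for n,hs in [("L",(2,3)),("m2",(1,)),("m1",(0,)),("R",(2,3))]:
      for i in hs:
        P=np.load(f"pics/{n}{i}.npy"); col=[(0,0,255),(0,160,0),(255,0,0),(0,0,255)][i]
        for z in (0,H[i]):
            q=((proj(c,ring(P[0],P[1],z,D[i]))-o)*f).astype(np.int32); cv2.polylines(a,[q],True,col,1)
    cv2.imwrite(out,a)
draw("pics/side0.png","side",(190,110),(120,180),3.3,"pics/sd.png")
draw("pics/top0.png","top",(110,150),(290,70),2.7,"pics/td.png")
a=cv2.imread("pics/sd.png");b=cv2.imread("pics/td.png");print(a.shape,b.shape)
E
```

```text
pad [0.615 0.202 0.01 ]
pad [0.618 0.087 0.01 ]
pad [ 0.62  -0.028  0.01 ]
pad [ 0.622 -0.142  0.01 ]
L 3 [0.466 0.309 0.084]
L 4 [0.464 0.305 0.098]
m2 2 [0.446 0.155 0.07 ]
m1 1 [0.455 0.011 0.056]
R 3 [ 0.454 -0.314  0.084]
R 4 [ 0.453 -0.31   0.098]
(594, 396, 3) (189, 783, 3)
```

View pics/sd.png

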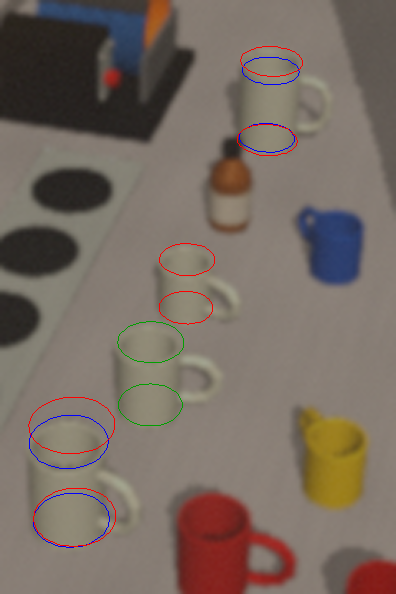

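View pics/td.png

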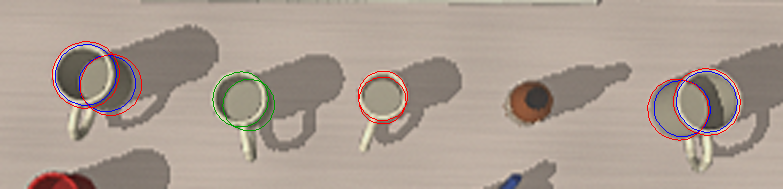

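Left large mug fits mug_3 (blue rings) and the right one fits mug_4 (red). Going over mug_1 first for a close look.

```bash
python3 -c "
from h import *
print(move((.445,.011),.24,-18))"
```

```text
(array([ 4.303e-01, -5.110e-01, -4.000e-04]), np.float64(34.3))
```

Request:
apply_moves:
  moves:
    - {"x":0.43,"y":-0.511,"z":0,"wz":34,"hand":100}
    - {"x":0.43,"y":-0.511,"z":0,"wz":34,"hand":100}
    - {"x":0.43,"y":-0.511,"z":0,"wz":34,"hand":100}
    - {"x":0.43,"y":-0.511,"z":0,"wz":34,"hand":100}
    - {"x":0.43,"y":-0.511,"z":0,"wz":34,"hand":100}
    - {"x":0.43,"y":-0.511,"z":0,"wz":34,"hand":100}
    - {"x":0.43,"y":-0.511,"z":0,"wz":34,"hand":100}
    - {"x":0.43,"y":-0.511,"z":0,"wz":34,"hand":100}
    - {"x":0.43,"y":-0.511,"z":0,"wz":34,"hand":100}
    - {"x":0.43,"y":-0.511,"z":0,"wz":34,"hand":100}
    - {"x":0.43,"y":-0.511,"z":0,"wz":34,"hand":100}
    - {"x":0.43,"y":-0.511,"z":0,"wz":34,"hand":100}

```text
invalid input
```

```bash
cat >> h.py <<'E'
G={0:(.455,.011),1:(.446,.155),2:(.466,.309),3:(.453,-.310)}
PADS=[(.622,-.142),(.620,-.028),(.618,.087),(.615,.202)]
def look(name,mugs=(),pads=True):
    T=tool(); im=get_image("wrist")[:,:,::-1].copy(); cv2.imwrite(f"pics/{name}_raw.png",im)
    f=1.5; a=cv2.resize(im,None,fx=f,fy=f,interpolation=cv2.INTER_CUBIC)
    for i in mugs:
        cv2.polylines(a,[(proj("wrist",ring(*G[i],H[i],D[i]),T)*f).astype(np.int32)],True,(0,0,255),1)
        cv2.polylines(a,[(proj("wrist",ring(*G[i],0,D[i]),T)*f).astype(np.int32)],True,(0,200,0),1)
    if pads:
        for p in PADS: cv2.polylines(a,[(proj("wrist",ring(*p,.01,.086),T)*f).astype(np.int32)],True,(255,0,255),1)
    cv2.imwrite(f"pics/{name}.png",a); return T,im
E
python3 -c "
from h import *
T,im=look('w1',(0,1)); print(T.round(3))"
```

```text
[[ 0.96   0.28  -0.     0.175]
 [ 0.28  -0.96   0.    -0.6  ]
 [ 0.    -0.    -1.     0.24 ]
 [ 0.     0.     0.     1.   ]]
```

View pics/w1.png

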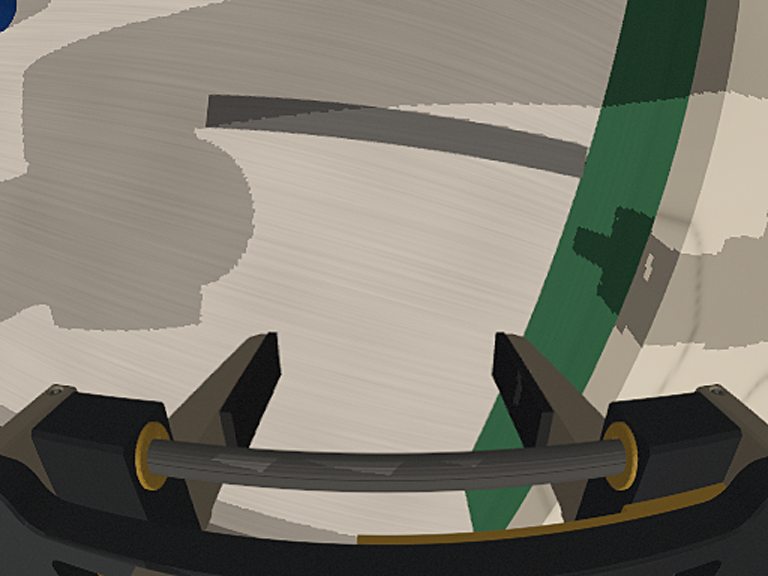

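The arm did not move because the call was rejected, so the picture shows only the start area. I'll retry with every key given.

Request:
apply_moves:
  moves:
    - {"x":0.06,"y":-0.07,"z":0,"wx":0,"wy":0,"wz":5,"hand":100}

```text
time_s: 0.68
tcp_pos: [0.2003, -0.545, 0.2394]
eef_rot: [0.001, 0.995, 0.096, 0.0]
ft_force: [1.1, 0.9, -0.0]
grip_width: 0.0916
grasp_force: 0.0
```

```bash
python3 -c "
from h import *
print(move((.445,.011),.24,-18))"
```

```text
(array([ 0.3464, -0.499 , -0.0015]), np.float64(29.0))
```

Request:
apply_moves:
  moves:
    - {"x":0.346,"y":-0.499,"z":0,"wx":0,"wy":0,"wz":29,"hand":100}
    - {"x":0.346,"y":-0.499,"z":0,"wx":0,"wy":0,"wz":29,"hand":100}
    - {"x":0.346,"y":-0.499,"z":0,"wx":0,"wy":0,"wz":29,"hand":100}
    - {"x":0.346,"y":-0.499,"z":0,"wx":0,"wy":0,"wz":29,"hand":100}
    - {"x":0.346,"y":-0.499,"z":0,"wx":0,"wy":0,"wz":29,"hand":100}
    - {"x":0.346,"y":-0.499,"z":0,"wx":0,"wy":0,"wz":29,"hand":100}
    - {"x":0.346,"y":-0.499,"z":0,"wx":0,"wy":0,"wz":29,"hand":100}
    - {"x":0.346,"y":-0.499,"z":0,"wx":0,"wy":0,"wz":29,"hand":100}
    - {"x":0.346,"y":-0.499,"z":0,"wx":0,"wy":0,"wz":29,"hand":100}
    - {"x":0.346,"y":-0.499,"z":0,"wx":0,"wy":0,"wz":29,"hand":100}
    - {"x":0.346,"y":-0.499,"z":0,"wx":0,"wy":0,"wz":29,"hand":100}
    - {"x":0.346,"y":-0.499,"z":0,"wx":0,"wy":0,"wz":29,"hand":100}

```text
time_s: 2.17
tcp_pos: [0.4422, 0.0137, 0.2395]
eef_rot: [0.0, 0.988, -0.154, -0.0]
ft_force: [-1.4, 1.8, 0.9]
grip_width: 0.0921
grasp_force: 0.0
```

```bash
python3 -c "
from h import *
T,im=look('w2',(0,1)); print(T.round(3)); print(move((.455,.011),.036+.006,-18))"
```

```text
[[ 0.953 -0.304 -0.001  0.442]
 [-0.304 -0.953 -0.     0.014]
 [-0.     0.001 -1.     0.239]
 [ 0.     0.     0.     1.   ]]
(array([ 0.013 , -0.0019,  0.1975]), np.float64(0.2))
```

View pics/w2.png

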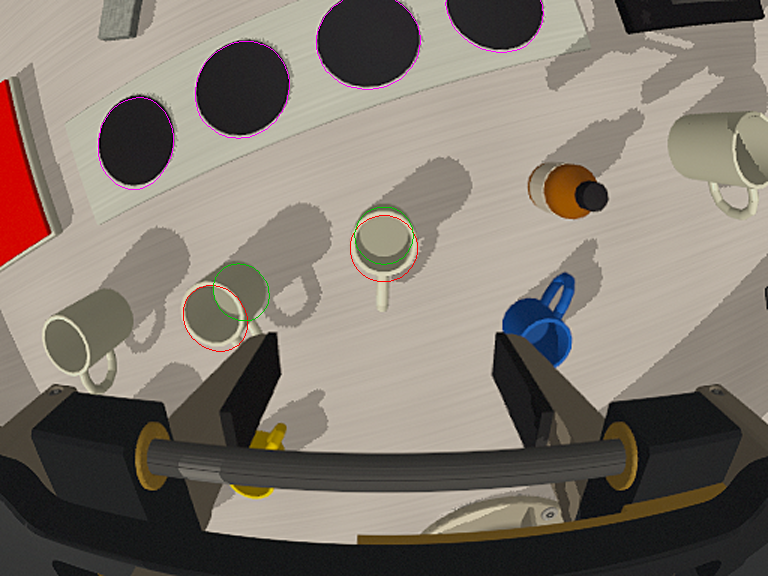

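The coaster rings match and so does mug_2. Mug_1 sits about 4 mm farther along tool x than estimated, and its handle lines up with tool x. Next I'll go partway down and check the tracking.

Request:
apply_moves:
  moves:
    - {"x":0.017,"y":-0.002,"z":0.06,"wx":0,"wy":0,"wz":0,"hand":100}
    - {"x":0.017,"y":-0.002,"z":0.1,"wx":0,"wy":0,"wz":0,"hand":100}
    - {"x":0.017,"y":-0.002,"z":0.1,"wx":0,"wy":0,"wz":0,"hand":100}
    - {"x":0.017,"y":-0.002,"z":0.1,"wx":0,"wy":0,"wz":0,"hand":100}

```text
time_s: 2.72
tcp_pos: [0.46, 0.0099, 0.1409]
eef_rot: [-0.0, 0.988, -0.155, 0.001]
ft_force: [0.9, -0.0, 0.6]
grip_width: 0.0917
grasp_force: 0.0
```

```bash
python3 -c "
from h import *
print(tool().round(4)); print(move((.459,.010),.036+.006,-18))"
```

```text
[[ 9.521e-01 -3.059e-01  1.000e-03  4.600e-01]
 [-3.059e-01 -9.521e-01 -1.000e-04  9.900e-03]
 [ 1.000e-03 -3.000e-04 -1.000e+00  1.409e-01]
 [ 0.000e+00  0.000e+00  0.000e+00  1.000e+00]]
(array([-0.0011,  0.0002,  0.0989]), np.float64(0.2))
```

Request:
apply_moves:
  moves:
    - {"x":0,"y":0,"z":0.05,"wx":0,"wy":0,"wz":0,"hand":100}
    - {"x":-0.001,"y":0,"z":0.098,"wx":0,"wy":0,"wz":0,"hand":100}
    - {"x":-0.001,"y":0,"z":0.098,"wx":0,"wy":0,"wz":0,"hand":100}
    - {"x":-0.001,"y":0,"z":0.098,"wx":0,"wy":0,"wz":0,"hand":100}
    - {"x":-0.001,"y":0,"z":0.098,"wx":0,"wy":0,"wz":0,"hand":40}
    - {"x":-0.001,"y":0,"z":0.098,"wx":0,"wy":0,"wz":0,"hand":40}
    - {"x":-0.001,"y":0,"z":0.098,"wx":0,"wy":0,"wz":0,"hand":40}
    - {"x":-0.001,"y":0,"z":0.098,"wx":0,"wy":0,"wz":0,"hand":40}
    - {"x":-0.001,"y":0,"z":0.098,"wx":0,"wy":0,"wz":0,"hand":40}
    - {"x":-0.001,"y":0,"z":0.098,"wx":0,"wy":0,"wz":0,"hand":40}
  grip_force: 25

```text
time_s: 3.98
tcp_pos: [0.4586, 0.0109, 0.0417]
eef_rot: [0.0, 0.988, -0.154, -0.0]
ft_force: [-1.6, -0.4, 5.1]
grip_width: 0.0496
grasp_force: 25.0
```

```bash
python3 -c "
from h import *
print(move((.622,-.142),.16,0)); print(tool()[:3,3])"
```

```text
(array([ 0.2023,  0.0959, -0.1183]), np.float64(-17.7))
[0.45856216 0.01092683 0.04169821]
```

Request:
apply_moves:
  moves:
    - {"x":0,"y":0,"z":-0.05,"wx":0,"wy":0,"wz":0,"hand":40}
    - {"x":0,"y":0,"z":-0.11,"wx":0,"wy":0,"wz":0,"hand":40}
    - {"x":0.05,"y":0.024,"z":-0.118,"wx":0,"wy":0,"wz":-6,"hand":40}
    - {"x":0.1,"y":0.048,"z":-0.118,"wx":0,"wy":0,"wz":-12,"hand":40}
    - {"x":0.15,"y":0.072,"z":-0.118,"wx":0,"wy":0,"wz":-18,"hand":40}
    - {"x":0.202,"y":0.096,"z":-0.118,"wx":0,"wy":0,"wz":-18,"hand":40}
    - {"x":0.202,"y":0.096,"z":-0.118,"wx":0,"wy":0,"wz":-18,"hand":40}
    - {"x":0.202,"y":0.096,"z":-0.118,"wx":0,"wy":0,"wz":-18,"hand":40}
    - {"x":0.202,"y":0.096,"z":-0.118,"wx":0,"wy":0,"wz":-18,"hand":40}

```text
time_s: 5.1
tcp_pos: [0.6205, -0.1411, 0.1593]
eef_rot: [-0.0, 1.0, 0.003, -0.001]
ft_force: [0.2, 0.9, -1.9]
grip_width: 0.0496
grasp_force: 25.0
```

```bash
python3 -c "
from h import *
T=tool();G[0]=T[:2,3];H[0]=T[2,3]+.014;look('w3',(0,)); print(T.round(4)); print(move((.622,-.142),.052,0)); print(telemetry.read_state()['grip_width'])"
```

```text
[[ 1.000e+00  5.200e-03 -1.300e-03  6.205e-01]
 [ 5.200e-03 -1.000e+00  4.000e-04 -1.411e-01]
 [-1.300e-03 -4.000e-04 -1.000e+00  1.593e-01]
 [ 0.000e+00  0.000e+00  0.000e+00  1.000e+00]]
(array([0.0013, 0.0009, 0.1075]), np.float64(0.3))
0.04948471754167921
```

View pics/w3.png

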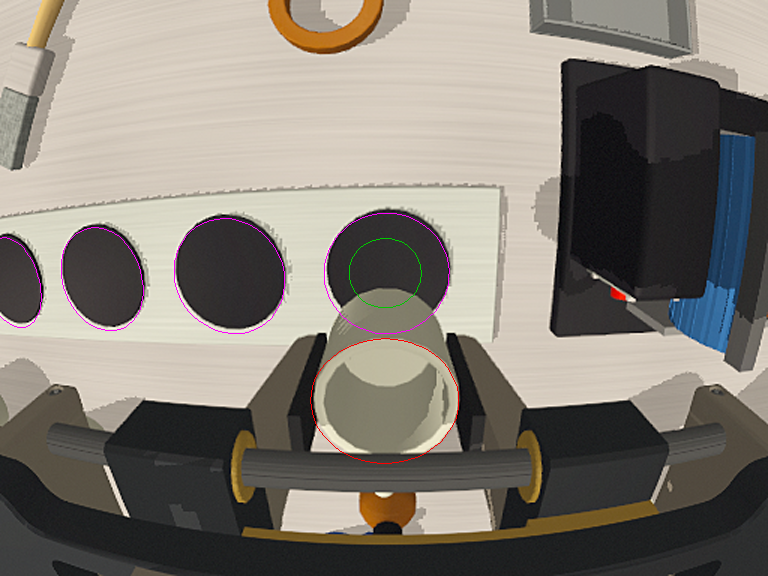

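The mug hangs centred in the grip over the right coaster. I'll lower it.

Request:
apply_moves:
  moves:
    - {"x":0.002,"y":0.001,"z":0.05,"wx":0,"wy":0,"wz":0,"hand":40}
    - {"x":0.002,"y":0.001,"z":0.09,"wx":0,"wy":0,"wz":0,"hand":40}
    - {"x":0.002,"y":0.001,"z":0.1,"wx":0,"wy":0,"wz":0,"hand":40}
    - {"x":0.002,"y":0.001,"z":0.104,"wx":0,"wy":0,"wz":0,"hand":40}
    - {"x":0.002,"y":0.001,"z":0.106,"wx":0,"wy":0,"wz":0,"hand":40}
    - {"x":0.002,"y":0.001,"z":0.107,"wx":0,"wy":0,"wz":0,"hand":40}
    - {"x":0.002,"y":0.001,"z":0.1075,"wx":0,"wy":0,"wz":0,"hand":40}
    - {"x":0.002,"y":0.001,"z":0.1075,"wx":0,"wy":0,"wz":0,"hand":40}

```text
time_s: 6.15
tcp_pos: [0.6238, -0.1431, 0.0525]
eef_rot: [0.0, 1.0, 0.002, 0.0]
ft_force: [0.4, 0.3, -1.9]
grip_width: 0.0495
grasp_force: 25.0
```

Request:
apply_moves:
  moves:
    - {"x":-0.001,"y":-0.001,"z":0.001,"wx":0,"wy":0,"wz":0,"hand":40}
    - {"x":-0.001,"y":-0.001,"z":0.001,"wx":0,"wy":0,"wz":0,"hand":40}
    - {"x":-0.001,"y":-0.001,"z":0.001,"wx":0,"wy":0,"wz":0,"hand":80}
    - {"x":-0.001,"y":-0.001,"z":0.001,"wx":0,"wy":0,"wz":0,"hand":80}
    - {"x":-0.001,"y":-0.001,"z":0.001,"wx":0,"wy":0,"wz":0,"hand":80}
    - {"x":-0.001,"y":-0.001,"z":0.001,"wx":0,"wy":0,"wz":0,"hand":80}
    - {"x":-0.001,"y":-0.001,"z":-0.03,"wx":0,"wy":0,"wz":0,"hand":80}
    - {"x":-0.001,"y":-0.001,"z":-0.09,"wx":0,"wy":0,"wz":0,"hand":80}
    - {"x":-0.001,"y":-0.001,"z":-0.15,"wx":0,"wy":0,"wz":0,"hand":100}
    - {"x":-0.001,"y":-0.001,"z":-0.19,"wx":0,"wy":0,"wz":0,"hand":100}
    - {"x":-0.001,"y":-0.001,"z":-0.19,"wx":0,"wy":0,"wz":0,"hand":100}

```text
time_s: 7.52
tcp_pos: [0.6245, -0.1425, 0.2461]
eef_rot: [0.001, 1.0, 0.002, 0.003]
ft_force: [0.2, -0.3, 0.5]
grip_width: 0.092
grasp_force: 0.0
```

```bash
python3 -c "
from h import *
print(tool()[:3,3], move((.446,.155),.24,6))"
```

```text
[ 0.62453688 -0.1424661   0.24606213] (array([-0.1772, -0.2983,  0.0045]), np.float64(-5.7))
```

Request:
apply_moves:
  moves:
    - {"x":-0.177,"y":-0.298,"z":0,"wx":0,"wy":0,"wz":-6,"hand":100}
    - {"x":-0.177,"y":-0.298,"z":0,"wx":0,"wy":0,"wz":-6,"hand":100}
    - {"x":-0.177,"y":-0.298,"z":0,"wx":0,"wy":0,"wz":-6,"hand":100}
    - {"x":-0.177,"y":-0.298,"z":0,"wx":0,"wy":0,"wz":-6,"hand":100}
    - {"x":-0.177,"y":-0.298,"z":0,"wx":0,"wy":0,"wz":-6,"hand":100}
    - {"x":-0.177,"y":-0.298,"z":0,"wx":0,"wy":0,"wz":-6,"hand":100}
    - {"x":-0.177,"y":-0.298,"z":0,"wx":0,"wy":0,"wz":-6,"hand":100}
    - {"x":-0.177,"y":-0.298,"z":0,"wx":0,"wy":0,"wz":-6,"hand":100}
    - {"x":-0.177,"y":-0.298,"z":0,"wx":0,"wy":0,"wz":-6,"hand":100}

```text
time_s: 8.65
tcp_pos: [0.4447, 0.1543, 0.2417]
eef_rot: [0.0, 0.999, 0.054, -0.0]
ft_force: [-0.1, -0.1, 0.6]
grip_width: 0.0919
grasp_force: 0.0
```

```bash
python3 -c "
from h import *
G[0]=(.624,-.143)
T,im=look('w4',(1,2)); print(T.round(3)); print(move((.446,.155),.15,6))"
```

```text
[[ 0.994  0.108 -0.     0.445]
 [ 0.108 -0.994 -0.     0.154]
 [-0.     0.    -1.     0.242]
 [ 0.     0.     0.     1.   ]]
(array([ 0.0014, -0.0006,  0.0918]), np.float64(0.2))
```

View pics/w4.png

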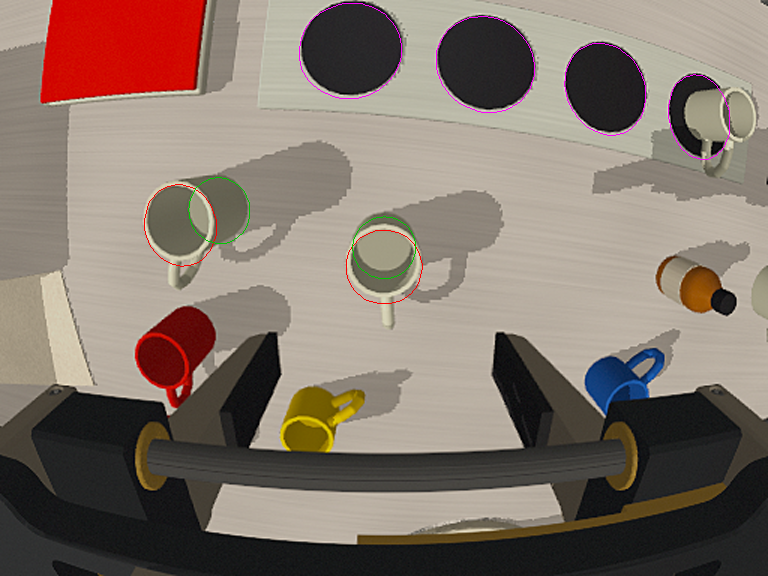

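Mug_2's rim is at about (384,260) against the predicted (384,266), so roughly 4 mm farther out. Mug_3 agrees, and mug_1 stands upright on its coaster.

Request:
apply_moves:
  moves:
    - {"x":0.0055,"y":-0.001,"z":0.06,"wx":0,"wy":0,"wz":0,"hand":100}
    - {"x":0.0055,"y":-0.001,"z":0.09,"wx":0,"wy":0,"wz":0,"hand":100}
    - {"x":0.0055,"y":-0.001,"z":0.14,"wx":0,"wy":0,"wz":0,"hand":100}
    - {"x":0.0055,"y":-0.001,"z":0.187,"wx":0,"wy":0,"wz":0,"hand":100}
    - {"x":0.0055,"y":-0.001,"z":0.187,"wx":0,"wy":0,"wz":0,"hand":100}
    - {"x":0.0055,"y":-0.001,"z":0.187,"wx":0,"wy":0,"wz":0,"hand":100}
    - {"x":0.0055,"y":-0.001,"z":0.187,"wx":0,"wy":0,"wz":0,"hand":45}
    - {"x":0.0055,"y":-0.001,"z":0.187,"wx":0,"wy":0,"wz":0,"hand":45}
    - {"x":0.0055,"y":-0.001,"z":0.187,"wx":0,"wy":0,"wz":0,"hand":45}
    - {"x":0.0055,"y":-0.001,"z":0.187,"wx":0,"wy":0,"wz":0,"hand":45}
    - {"x":0.0055,"y":-0.001,"z":0.187,"wx":0,"wy":0,"wz":0,"hand":45}
    - {"x":0.0055,"y":-0.001,"z":0.187,"wx":0,"wy":0,"wz":0,"hand":45}
  grip_force: 25

```text
time_s: 10.2
tcp_pos: [0.4499, 0.1568, 0.0555]
eef_rot: [-0.0, 0.999, 0.055, 0.0]
ft_force: [-1.0, -0.7, 7.2]
grip_width: 0.0548
grasp_force: 25.0
```

```bash
python3 -c "
from h import *
print(tool()[:3,3], move((.621,-.028),.18,3))"
```

```text
[0.44986681 0.15684297 0.05546576] (array([ 0.15  ,  0.2024, -0.1245]), np.float64(3.3))
```

Request:
apply_moves:
  moves:
    - {"x":0,"y":0,"z":-0.05,"wx":0,"wy":0,"wz":0,"hand":45}
    - {"x":0,"y":0,"z":-0.11,"wx":0,"wy":0,"wz":0,"hand":45}
    - {"x":0.03,"y":0.04,"z":-0.1245,"wx":0,"wy":0,"wz":3,"hand":45}
    - {"x":0.06,"y":0.081,"z":-0.1245,"wx":0,"wy":0,"wz":3,"hand":45}
    - {"x":0.09,"y":0.1215,"z":-0.1245,"wx":0,"wy":0,"wz":3,"hand":45}
    - {"x":0.12,"y":0.162,"z":-0.1245,"wx":0,"wy":0,"wz":3,"hand":45}
    - {"x":0.15,"y":0.2024,"z":-0.1245,"wx":0,"wy":0,"wz":3,"hand":45}
    - {"x":0.15,"y":0.2024,"z":-0.1245,"wx":0,"wy":0,"wz":3,"hand":45}
    - {"x":0.15,"y":0.2024,"z":-0.1245,"wx":0,"wy":0,"wz":3,"hand":45}
    - {"x":0.15,"y":0.2024,"z":-0.1245,"wx":0,"wy":0,"wz":3,"hand":45}

```text
time_s: 11.45
tcp_pos: [0.6198, -0.0271, 0.1793]
eef_rot: [-0.0, 1.0, 0.029, -0.001]
ft_force: [-0.2, 0.5, -2.5]
grip_width: 0.0547
grasp_force: 25.0
```

```bash
python3 -c "
from h import *
print(tool()[:3,3], move((.621,-.028),.0655,3))"
```

```text
[ 0.61984318 -0.02714094  0.17934569] (array([0.0012, 0.001 , 0.1138]), np.float64(0.3))
```

Request:
apply_moves:
  moves:
    - {"x":0.001,"y":0.001,"z":0.05,"wx":0,"wy":0,"wz":0,"hand":45}
    - {"x":0.001,"y":0.001,"z":0.095,"wx":0,"wy":0,"wz":0,"hand":45}
    - {"x":0.001,"y":0.001,"z":0.106,"wx":0,"wy":0,"wz":0,"hand":45}
    - {"x":0.001,"y":0.001,"z":0.11,"wx":0,"wy":0,"wz":0,"hand":45}
    - {"x":0.001,"y":0.001,"z":0.112,"wx":0,"wy":0,"wz":0,"hand":45}
    - {"x":0.001,"y":0.001,"z":0.1135,"wx":0,"wy":0,"wz":0,"hand":45}
    - {"x":0.001,"y":0.001,"z":0.1145,"wx":0,"wy":0,"wz":0,"hand":45}
    - {"x":0.001,"y":0.001,"z":0.1145,"wx":0,"wy":0,"wz":0,"hand":45}
    - {"x":0.001,"y":0.001,"z":0.1145,"wx":0,"wy":0,"wz":0,"hand":45}

```text
time_s: 12.58
tcp_pos: [0.6222, -0.0291, 0.0656]
eef_rot: [0.0, 1.0, 0.028, 0.0]
ft_force: [-0.7, 0.1, 2.2]
grip_width: 0.0551
grasp_force: 25.0
```

Request:
apply_moves:
  moves:
    - {"x":0,"y":0,"z":0,"wx":0,"wy":0,"wz":0,"hand":85}
    - {"x":0,"y":0,"z":0,"wx":0,"wy":0,"wz":0,"hand":85}
    - {"x":0,"y":0,"z":0,"wx":0,"wy":0,"wz":0,"hand":85}
    - {"x":0,"y":0,"z":0,"wx":0,"wy":0,"wz":0,"hand":85}
    - {"x":0,"y":0,"z":-0.03,"wx":0,"wy":0,"wz":0,"hand":85}
    - {"x":0,"y":0,"z":-0.08,"wx":0,"wy":0,"wz":0,"hand":85}
    - {"x":0,"y":0,"z":-0.13,"wx":0,"wy":0,"wz":0,"hand":100}
    - {"x":0,"y":0,"z":-0.18,"wx":0,"wy":0,"wz":0,"hand":100}
    - {"x":0,"y":0,"z":-0.18,"wx":0,"wy":0,"wz":0,"hand":100}

```text
time_s: 13.7
tcp_pos: [0.6242, -0.0291, 0.2497]
eef_rot: [0.0, 1.0, 0.028, 0.004]
ft_force: [-0.1, 0.2, -0.3]
grip_width: 0.0921
grasp_force: 0.0
```

```bash
python3 -c "
from h import *
print(tool()[:3,3], move((.466,.309),.245,-16))"
```

```text
[ 0.62424996 -0.02914802  0.24966427] (array([-0.1388, -0.3466,  0.0033]), np.float64(19.3))
```

Request:
apply_moves:
  moves:
    - {"x":-0.137,"y":-0.346,"z":0,"wx":0,"wy":0,"wz":19,"hand":100}
    - {"x":-0.137,"y":-0.346,"z":0,"wx":0,"wy":0,"wz":19,"hand":100}
    - {"x":-0.137,"y":-0.346,"z":0,"wx":0,"wy":0,"wz":19,"hand":100}
    - {"x":-0.137,"y":-0.346,"z":0,"wx":0,"wy":0,"wz":19,"hand":100}
    - {"x":-0.137,"y":-0.346,"z":0,"wx":0,"wy":0,"wz":19,"hand":100}
    - {"x":-0.137,"y":-0.346,"z":0,"wx":0,"wy":0,"wz":19,"hand":100}
    - {"x":-0.137,"y":-0.346,"z":0,"wx":0,"wy":0,"wz":19,"hand":100}
    - {"x":-0.137,"y":-0.346,"z":0,"wx":0,"wy":0,"wz":19,"hand":100}
    - {"x":-0.137,"y":-0.346,"z":0,"wx":0,"wy":0,"wz":19,"hand":100}
    - {"x":-0.137,"y":-0.346,"z":0,"wx":0,"wy":0,"wz":19,"hand":100}

```text
time_s: 14.95
tcp_pos: [0.466, 0.3074, 0.2449]
eef_rot: [0.0, 0.99, -0.138, -0.0]
ft_force: [0.3, 0.1, 1.3]
grip_width: 0.0918
grasp_force: 0.0
```

```bash
python3 -c "
from h import *
T,im=look('w5',(2,)); print(T.round(3)); print(move((.466,.309),.064,-16))"
```

```text
[[ 0.962 -0.273 -0.     0.466]
 [-0.273 -0.962 -0.     0.307]
 [-0.     0.    -1.     0.245]
 [ 0.     0.     0.     1.   ]]
(array([-0.0004, -0.0014,  0.181 ]), np.float64(0.2))
```

View pics/w5.png

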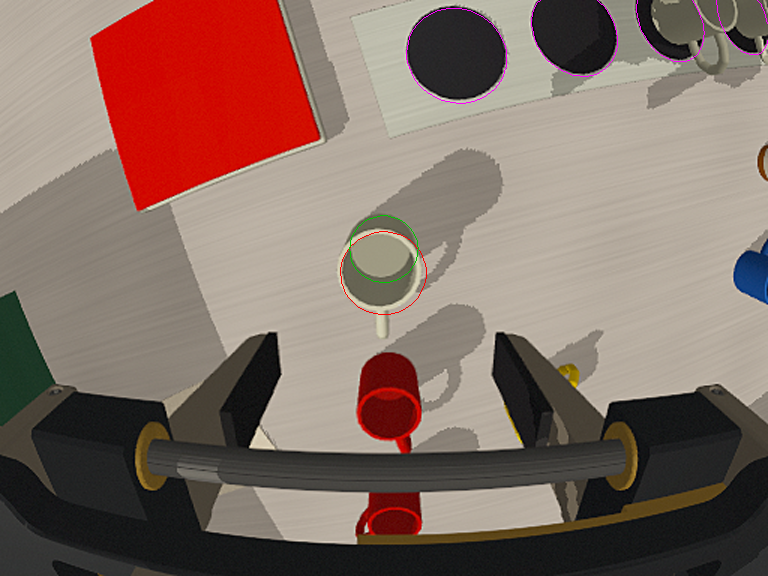

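Mug_3's rim is within about 2 mm of the prediction and its handle is aligned. Grasping it now.

Request:
apply_moves:
  moves:
    - {"x":0.002,"y":-0.003,"z":0.06,"wx":0,"wy":0,"wz":0,"hand":100}
    - {"x":0.002,"y":-0.003,"z":0.09,"wx":0,"wy":0,"wz":0,"hand":100}
    - {"x":0.002,"y":-0.003,"z":0.14,"wx":0,"wy":0,"wz":0,"hand":100}
    - {"x":0.002,"y":-0.003,"z":0.18,"wx":0,"wy":0,"wz":0,"hand":100}
    - {"x":0.002,"y":-0.003,"z":0.18,"wx":0,"wy":0,"wz":0,"hand":100}
    - {"x":0.002,"y":-0.003,"z":0.18,"wx":0,"wy":0,"wz":0,"hand":100}
    - {"x":0.002,"y":-0.003,"z":0.18,"wx":0,"wy":0,"wz":0,"hand":50}
    - {"x":0.002,"y":-0.003,"z":0.18,"wx":0,"wy":0,"wz":0,"hand":50}
    - {"x":0.002,"y":-0.003,"z":0.18,"wx":0,"wy":0,"wz":0,"hand":50}
    - {"x":0.002,"y":-0.003,"z":0.18,"wx":0,"wy":0,"wz":0,"hand":50}
    - {"x":0.002,"y":-0.003,"z":0.18,"wx":0,"wy":0,"wz":0,"hand":50}
    - {"x":0.002,"y":-0.003,"z":0.18,"wx":0,"wy":0,"wz":0,"hand":50}
  grip_force: 28

```text
time_s: 16.5
tcp_pos: [0.4685, 0.3112, 0.0657]
eef_rot: [-0.0, 0.991, -0.137, 0.0]
ft_force: [-1.1, -0.3, 6.1]
grip_width: 0.0594
grasp_force: 28.0
```

```bash
python3 -c "
from h import *
print(tool()[:3,3], move((.619,.087),.20,0))"
```

```text
[0.46851149 0.31118087 0.06566596] (array([ 0.2057,  0.1749, -0.1343]), np.float64(-15.7))
```

Request:
apply_moves:
  moves:
    - {"x":0,"y":0,"z":-0.05,"wx":0,"wy":0,"wz":0,"hand":50}
    - {"x":0,"y":0,"z":-0.11,"wx":0,"wy":0,"wz":0,"hand":50}
    - {"x":0.034,"y":0.029,"z":-0.134,"wx":0,"wy":0,"wz":-4,"hand":50}
    - {"x":0.068,"y":0.058,"z":-0.134,"wx":0,"wy":0,"wz":-8,"hand":50}
    - {"x":0.103,"y":0.0875,"z":-0.134,"wx":0,"wy":0,"wz":-12,"hand":50}
    - {"x":0.137,"y":0.117,"z":-0.134,"wx":0,"wy":0,"wz":-15.5,"hand":50}
    - {"x":0.171,"y":0.146,"z":-0.134,"wx":0,"wy":0,"wz":-15.5,"hand":50}
    - {"x":0.2057,"y":0.175,"z":-0.134,"wx":0,"wy":0,"wz":-15.5,"hand":50}
    - {"x":0.2057,"y":0.175,"z":-0.134,"wx":0,"wy":0,"wz":-15.5,"hand":50}
    - {"x":0.2057,"y":0.175,"z":-0.134,"wx":0,"wy":0,"wz":-15.5,"hand":50}
    - {"x":0.2057,"y":0.175,"z":-0.134,"wx":0,"wy":0,"wz":-15.5,"hand":50}

```text
time_s: 17.88
tcp_pos: [0.6179, 0.0877, 0.1989]
eef_rot: [-0.0, 1.0, -0.002, -0.0]
ft_force: [-0.2, 0.6, -2.1]
grip_width: 0.0595
grasp_force: 28.0
```

```bash
python3 -c "
from h import *
print(tool()[:3,3], move((.619,.087),.0757,0))"
```

```text
[0.61785087 0.08769222 0.19885584] (array([0.0013, 0.0007, 0.1232]), np.float64(-0.2))
```

Request:
apply_moves:
  moves:
    - {"x":0.001,"y":0.0,"z":0.055,"wx":0,"wy":0,"wz":0,"hand":50}
    - {"x":0.001,"y":0.0,"z":0.1,"wx":0,"wy":0,"wz":0,"hand":50}
    - {"x":0.001,"y":0.0,"z":0.114,"wx":0,"wy":0,"wz":0,"hand":50}
    - {"x":0.001,"y":0.0,"z":0.119,"wx":0,"wy":0,"wz":0,"hand":50}
    - {"x":0.001,"y":0.0,"z":0.1215,"wx":0,"wy":0,"wz":0,"hand":50}
    - {"x":0.001,"y":0.0,"z":0.123,"wx":0,"wy":0,"wz":0,"hand":50}
    - {"x":0.001,"y":0.0,"z":0.124,"wx":0,"wy":0,"wz":0,"hand":50}
    - {"x":0.001,"y":0.0,"z":0.124,"wx":0,"wy":0,"wz":0,"hand":50}
    - {"x":0.001,"y":0.0,"z":0.124,"wx":0,"wy":0,"wz":0,"hand":50}

```text
time_s: 19.0
tcp_pos: [0.6201, 0.0867, 0.0757]
eef_rot: [-0.0, 1.0, -0.002, 0.0]
ft_force: [-0.5, -0.5, 1.9]
grip_width: 0.0595
grasp_force: 28.0
```

Request:
apply_moves:
  moves:
    - {"x":0,"y":0,"z":0,"wx":0,"wy":0,"wz":0,"hand":88}
    - {"x":0,"y":0,"z":0,"wx":0,"wy":0,"wz":0,"hand":88}
    - {"x":0,"y":0,"z":0,"wx":0,"wy":0,"wz":0,"hand":88}
    - {"x":0,"y":0,"z":0,"wx":0,"wy":0,"wz":0,"hand":88}
    - {"x":0,"y":0,"z":-0.03,"wx":0,"wy":0,"wz":0,"hand":88}
    - {"x":0,"y":0,"z":-0.08,"wx":0,"wy":0,"wz":0,"hand":88}
    - {"x":0,"y":0,"z":-0.13,"wx":0,"wy":0,"wz":0,"hand":100}
    - {"x":0,"y":0,"z":-0.19,"wx":0,"wy":0,"wz":0,"hand":100}
    - {"x":0,"y":0,"z":-0.19,"wx":0,"wy":0,"wz":0,"hand":100}
    - {"x":0,"y":0,"z":-0.19,"wx":0,"wy":0,"wz":0,"hand":100}

```text
time_s: 20.25
tcp_pos: [0.6193, 0.0867, 0.2646]
eef_rot: [-0.0, 1.0, -0.002, -0.0]
ft_force: [-0.8, 1.0, -0.3]
grip_width: 0.0919
grasp_force: 0.0
```

```bash
python3 -c "
from h import *
print(tool()[:3,3], move((.453,-.310),.26,6))"
```

```text
[0.61926541 0.08665691 0.2645855 ] (array([-0.1646,  0.3974,  0.0047]), np.float64(-6.2))
```

Request:
apply_moves:
  moves:
    - {"x":-0.165,"y":0.397,"z":0,"wx":0,"wy":0,"wz":-6,"hand":100}
    - {"x":-0.165,"y":0.397,"z":0,"wx":0,"wy":0,"wz":-6,"hand":100}
    - {"x":-0.165,"y":0.397,"z":0,"wx":0,"wy":0,"wz":-6,"hand":100}
    - {"x":-0.165,"y":0.397,"z":0,"wx":0,"wy":0,"wz":-6,"hand":100}
    - {"x":-0.165,"y":0.397,"z":0,"wx":0,"wy":0,"wz":-6,"hand":100}
    - {"x":-0.165,"y":0.397,"z":0,"wx":0,"wy":0,"wz":-6,"hand":100}
    - {"x":-0.165,"y":0.397,"z":0,"wx":0,"wy":0,"wz":-6,"hand":100}
    - {"x":-0.165,"y":0.397,"z":0,"wx":0,"wy":0,"wz":-6,"hand":100}
    - {"x":-0.165,"y":0.397,"z":0,"wx":0,"wy":0,"wz":-6,"hand":100}
    - {"x":-0.165,"y":0.397,"z":0,"wx":0,"wy":0,"wz":-6,"hand":100}
    - {"x":-0.165,"y":0.397,"z":0,"wx":0,"wy":0,"wz":-6,"hand":100}

```text
time_s: 21.62
tcp_pos: [0.4535, -0.3084, 0.2649]
eef_rot: [-0.0, 0.999, 0.051, -0.0]
ft_force: [0.1, 0.7, 0.4]
grip_width: 0.0917
grasp_force: 0.0
```

```bash
python3 -c "
from h import *
T,im=look('w6',(3,)); print(T.round(3)); print(move((.453,-.310),.078,6))"
```

```text
[[ 0.995  0.102 -0.     0.454]
 [ 0.102 -0.995  0.    -0.308]
 [-0.    -0.    -1.     0.265]
 [ 0.     0.     0.     1.   ]]
(array([-0.0007,  0.0013,  0.187 ]), np.float64(-0.1))
```

View pics/w6.png

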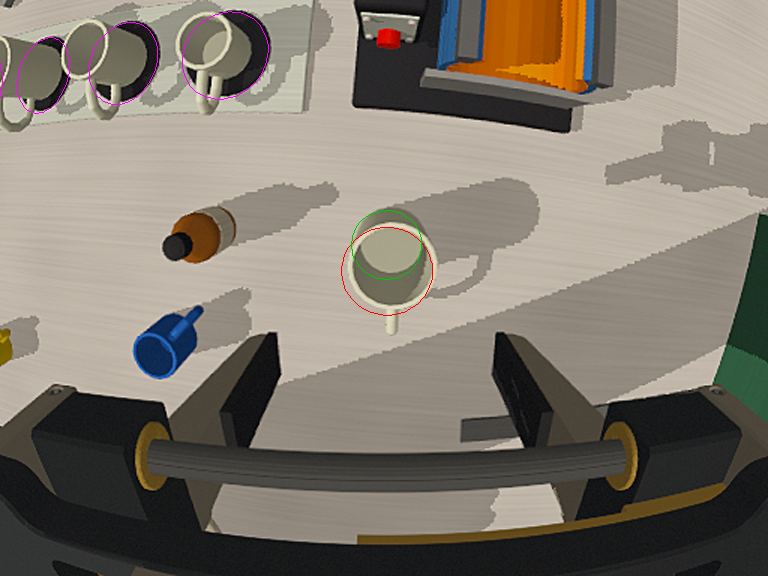

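Mug_4's rim is at (392,267) against (387,271), so I'll correct by +3 mm in x and +4 mm in y (tool axes).

Request:
apply_moves:
  moves:
    - {"x":0.002,"y":0.005,"z":0.06,"wx":0,"wy":0,"wz":0,"hand":100}
    - {"x":0.002,"y":0.005,"z":0.09,"wx":0,"wy":0,"wz":0,"hand":100}
    - {"x":0.002,"y":0.005,"z":0.14,"wx":0,"wy":0,"wz":0,"hand":100}
    - {"x":0.002,"y":0.005,"z":0.187,"wx":0,"wy":0,"wz":0,"hand":100}
    - {"x":0.002,"y":0.005,"z":0.187,"wx":0,"wy":0,"wz":0,"hand":100}
    - {"x":0.002,"y":0.005,"z":0.187,"wx":0,"wy":0,"wz":0,"hand":100}
    - {"x":0.002,"y":0.005,"z":0.187,"wx":0,"wy":0,"wz":0,"hand":55}
    - {"x":0.002,"y":0.005,"z":0.187,"wx":0,"wy":0,"wz":0,"hand":55}
    - {"x":0.002,"y":0.005,"z":0.187,"wx":0,"wy":0,"wz":0,"hand":55}
    - {"x":0.002,"y":0.005,"z":0.187,"wx":0,"wy":0,"wz":0,"hand":55}
    - {"x":0.002,"y":0.005,"z":0.187,"wx":0,"wy":0,"wz":0,"hand":55}
    - {"x":0.002,"y":0.005,"z":0.187,"wx":0,"wy":0,"wz":0,"hand":55}
  grip_force: 32

```text
time_s: 23.18
tcp_pos: [0.4558, -0.3145, 0.079]
eef_rot: [0.0, 0.999, 0.05, 0.0]
ft_force: [-0.9, 1.8, 7.5]
grip_width: 0.064
grasp_force: 32.0
```

```bash
python3 -c "
from h import *
T=tool();print(T[:3,3], move((.453,-.310),.24,3),move((.616,.202),.24,3))"
```

```text
[ 0.45584689 -0.31454419  0.07896001] (array([-0.0023, -0.0047, -0.161 ]), np.float64(2.8)) (array([ 0.2112, -0.4978, -0.1611]), np.float64(2.8))
```

Request:
apply_moves:
  moves:
    - {"x":0,"y":0,"z":-0.05,"wx":0,"wy":0,"wz":0,"hand":55}
    - {"x":0,"y":0,"z":-0.11,"wx":0,"wy":0,"wz":0,"hand":55}
    - {"x":0,"y":0,"z":-0.161,"wx":0,"wy":0,"wz":0,"hand":55}
    - {"x":0.021,"y":-0.05,"z":-0.161,"wx":0,"wy":0,"wz":3,"hand":55}
    - {"x":0.042,"y":-0.1,"z":-0.161,"wx":0,"wy":0,"wz":3,"hand":55}
    - {"x":0.063,"y":-0.15,"z":-0.161,"wx":0,"wy":0,"wz":3,"hand":55}
    - {"x":0.084,"y":-0.2,"z":-0.161,"wx":0,"wy":0,"wz":3,"hand":55}
    - {"x":0.106,"y":-0.25,"z":-0.161,"wx":0,"wy":0,"wz":3,"hand":55}
    - {"x":0.127,"y":-0.3,"z":-0.161,"wx":0,"wy":0,"wz":3,"hand":55}
    - {"x":0.148,"y":-0.35,"z":-0.161,"wx":0,"wy":0,"wz":3,"hand":55}
    - {"x":0.17,"y":-0.4,"z":-0.161,"wx":0,"wy":0,"wz":3,"hand":55}
    - {"x":0.19,"y":-0.44,"z":-0.161,"wx":0,"wy":0,"wz":3,"hand":55}

```text
time_s: 24.68
tcp_pos: [0.6004, 0.1445, 0.2388]
eef_rot: [0.0, 1.0, 0.024, -0.0]
ft_force: [0.1, -1.4, -2.3]
grip_width: 0.0644
grasp_force: 32.0
```

Request:
apply_moves:
  moves:
    - {"x":0.02,"y":-0.04,"z":0,"wx":0,"wy":0,"wz":0,"hand":55}
    - {"x":0.02,"y":-0.057,"z":0,"wx":0,"wy":0,"wz":0,"hand":55}
    - {"x":0.02,"y":-0.057,"z":0,"wx":0,"wy":0,"wz":0,"hand":55}
    - {"x":0.02,"y":-0.057,"z":0,"wx":0,"wy":0,"wz":0,"hand":55}
    - {"x":0.02,"y":-0.057,"z":0,"wx":0,"wy":0,"wz":0,"hand":55}

```text
time_s: 25.3
tcp_pos: [0.6174, 0.1991, 0.2392]
eef_rot: [0.0, 1.0, 0.023, -0.0]
ft_force: [0.9, 0.7, -2.5]
grip_width: 0.0644
grasp_force: 32.0
```

```bash
python3 -c "
from h import *
T=tool();print(T[:3,3], move((.616,.202),.089,3))"
```

```text
[0.61744183 0.19909751 0.23924759] (array([-0.0013, -0.003 ,  0.1502]), np.float64(-0.3))
```

Request:
apply_moves:
  moves:
    - {"x":-0.001,"y":-0.003,"z":0.06,"wx":0,"wy":0,"wz":0,"hand":55}
    - {"x":-0.001,"y":-0.003,"z":0.11,"wx":0,"wy":0,"wz":0,"hand":55}
    - {"x":-0.001,"y":-0.003,"z":0.137,"wx":0,"wy":0,"wz":0,"hand":55}
    - {"x":-0.001,"y":-0.003,"z":0.145,"wx":0,"wy":0,"wz":0,"hand":55}
    - {"x":-0.001,"y":-0.003,"z":0.148,"wx":0,"wy":0,"wz":0,"hand":55}
    - {"x":-0.001,"y":-0.003,"z":0.1495,"wx":0,"wy":0,"wz":0,"hand":55}
    - {"x":-0.001,"y":-0.003,"z":0.151,"wx":0,"wy":0,"wz":0,"hand":55}
    - {"x":-0.001,"y":-0.003,"z":0.151,"wx":0,"wy":0,"wz":0,"hand":55}
    - {"x":-0.001,"y":-0.003,"z":0.151,"wx":0,"wy":0,"wz":0,"hand":55}

```text
time_s: 26.42
tcp_pos: [0.6172, 0.2035, 0.089]
eef_rot: [-0.0, 1.0, 0.024, 0.001]
ft_force: [0.5, -0.3, 3.7]
grip_width: 0.0643
grasp_force: 32.0
```

Contact is made, so I'll release, rise, and draw back towards the robot for a clear view.

Request:
apply_moves:
  moves:
    - {"x":0,"y":0,"z":0,"wx":0,"wy":0,"wz":0,"hand":92}
    - {"x":0,"y":0,"z":0,"wx":0,"wy":0,"wz":0,"hand":92}
    - {"x":0,"y":0,"z":0,"wx":0,"wy":0,"wz":0,"hand":92}
    - {"x":0,"y":0,"z":0,"wx":0,"wy":0,"wz":0,"hand":92}
    - {"x":0,"y":0,"z":-0.03,"wx":0,"wy":0,"wz":0,"hand":92}
    - {"x":0,"y":0,"z":-0.08,"wx":0,"wy":0,"wz":0,"hand":92}
    - {"x":0,"y":0,"z":-0.13,"wx":0,"wy":0,"wz":0,"hand":100}
    - {"x":0,"y":0,"z":-0.19,"wx":0,"wy":0,"wz":0,"hand":100}
    - {"x":-0.06,"y":0,"z":-0.22,"wx":0,"wy":0,"wz":0,"hand":100}
    - {"x":-0.12,"y":0.02,"z":-0.24,"wx":0,"wy":0,"wz":0,"hand":100}
    - {"x":-0.18,"y":0.04,"z":-0.24,"wx":0,"wy":0,"wz":0,"hand":100}
    - {"x":-0.23,"y":0.06,"z":-0.24,"wx":0,"wy":0,"wz":0,"hand":100}

```text
time_s: 27.92
tcp_pos: [0.3879, 0.1318, 0.3283]
eef_rot: [-0.0, 1.0, 0.024, 0.0]
ft_force: [0.6, -0.4, 1.0]
grip_width: 0.0919
grasp_force: 0.0
```

Request:
apply_moves:
  moves:
    - {"x":0,"y":0,"z":0,"wx":0,"wy":0,"wz":0,"hand":100}
    - {"x":0,"y":0,"z":0,"wx":0,"wy":0,"wz":0,"hand":100}
    - {"x":0,"y":0,"z":0,"wx":0,"wy":0,"wz":0,"hand":100}

```text
time_s: 28.3
tcp_pos: [0.3908, 0.1327, 0.3281]
eef_rot: [-0.0, 1.0, 0.024, 0.0]
ft_force: [0.9, 0.3, -0.1]
grip_width: 0.0923
grasp_force: 0.0
```

```bash
python3 -c "
from h import *
im=get_image('side')[:,:,::-1]; it=get_image('top')[:,:,::-1]
def d(a,c,o,s,f):
    a=cv2.resize(a[o[1]:o[1]+s[1],o[0]:o[0]+s[0]],None,fx=f,fy=f,interpolation=cv2.INTER_CUBIC)
    for i,p in enumerate(PADS):
        for z,r,col in((.01,.086,(255,0,255)),(.01+H[i],D[i],(0,0,255))):
            cv2.polylines(a,[((proj(c,ring(*p,z,r))-o)*f).astype(np.int32)],True,col,1)
    return a
a=d(im,'side',(140,110),(150,150),4); b=d(it,'top',(150,90),(190,150),4)
cv2.imwrite('pics/fin_s.png',a)
cv2.imwrite('pics/fin_t.png',b)"
```

```text
(no output)
```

View pics/fin_s.png

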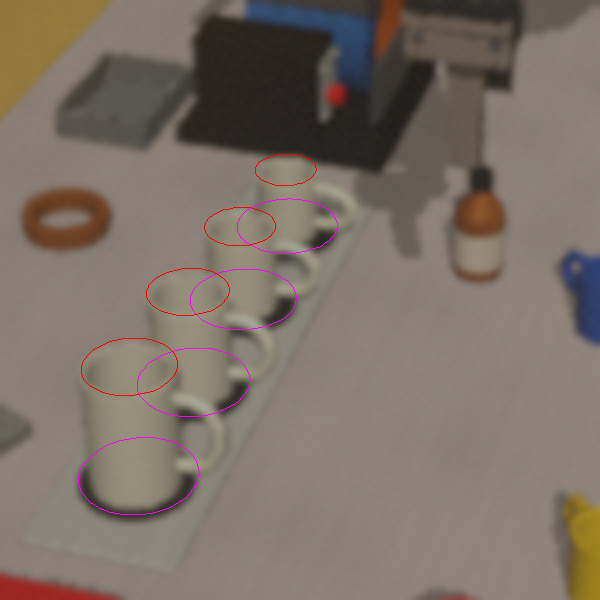

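View pics/fin_t.png

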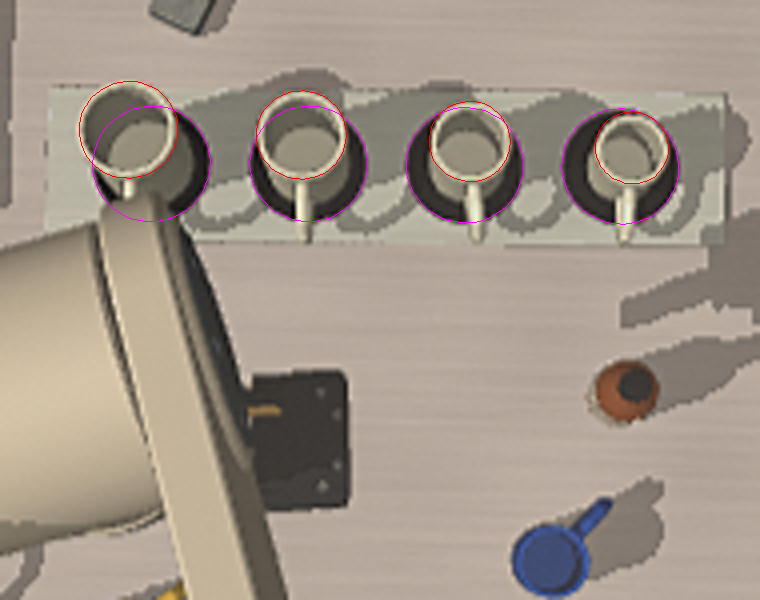

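The four mugs stand upright and centred on their coasters, with rims within about 1–2 mm of the expected rings in the top view. Heights rise away from the press and the bottle is still standing. I'm handing in now.

```bash
python3 -c "
from plant import manip
print(manip.finish_job())"
```

```text
the job is handed in; nothing more can be done
None
```

The job is handed in: the four white mugs stand upright and centred on the coasters, shortest nearest the press and tallest farthest from it, and the bottle is still standing where it was.

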